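# Clip down a let-in repair on a turned leg

## Task

The turned leg in the bench cradle has a recess cut in its top for a repair piece. Bed the small bevelled piece fully down in the recess; then push the sprung clip straight down over leg and piece, at the middle of the piece, until its steel arms have snapped past the widest part of the leg, and lean on it with 16 to 20 N for about a second so that its block beds flat and square on the piece. The wood is soft: the block must never bear on the piece with more than 30 N, the arms' own pull included. Let go of everything and leave the other things on the bench where they lie.

Things in the scene. Friction and masses are not known exactly. Their poses are not given: they have to be found in the camera images.
- cradle: cradle fixed on the bench: plywood base 110 (x) x 270 (y) x 18 mm and, at either end, a slotted upright 72 x 24 mm, 88 mm high (its middle at y = +-112 mm). It holds the turned leg level along its y axis between steel centres, whose brass knobs reach to y = +-143 mm. Origin: underside of the base in the middle, straight below the recess; z up
- leg: the turned leg, clamped at a height that differs from job to job: its axis is 55 to 65 mm above the bench. It neither turns nor gives. 32 mm thick and plain to y = +-47 mm, then 39 mm beads. Origin: on its axis, below the middle of the recess; y along the leg, z up
- recess (a point): centre of the flat floor of the recess in the top of the leg, 4 mm above the leg's axis. The recess is 64 mm long (y) and 16 mm wide (x); its side walls rise 9.9 mm from the floor. Axes as the leg's: y along the leg, z up
- patch: the repair piece: light wooden bar, 14 mm wide (x), 60 mm long (y), 19 mm high (z), bevelled 1.5 mm round its foot, 20 g; lies foot down on the bench. Origin: centre of its underside, z up. Bedded, its origin is on recess, its long side along the leg, and its top stands 9 mm proud of the recess's edges
- clip: the sprung clip, standing mouth down on its two arms: wooden block 31 (x) x 28 (y) x 38 mm (z) with a steel arm down each x side. Grip the block by its y faces, clear of the arms. Origin: centre of the block's underside, 51 mm above the bench as it stands; z up; the leg is to run along its y. About 110 g. Home: origin on the bedded piece's top, 19 mm above recess
- clip_arm_a (a joint): outward swing of the clip's +x arm (rad), a spring-steel strap 26 mm broad (y) hinged beside the block's underside: 0 free, about 0.03 home on the leg, about 0.16 as its nip passes the leg's widest part. The nip is 37 mm below the block's underside (18.6 mm between the two), the flared foot 51 mm below it and 22 mm from the middle
- clip_arm_b (a joint): the same of the -x arm. The flares meet the leg about 30 mm above home, the nips pass its widest part about 14 mm above home; this takes a push of some 6 to 14 N. Past it the arms draw the clip down with up to 8 N, 4 to 6 N when it is home, until the block meets the piece, a hard stop
- strip: bystander: long thin dark strip of wood, 12 x 167 x 19 mm, origin centre of its underside
- dish: bystander: round tin dish, 109 mm across, 36 mm high
- gauge: bystander: wooden marking gauge, 28 x 62 x 120 mm, standing
- block: bystander: dark wooden block, 90 x 80 x 40 mm
- dog: bystander: wooden bench dog, 26 x 130 x 23 mm, lying

How it is judged (in metres and radians):
On the way, in this order (a step that is already met when the one before it is completed fails the run):
1. the repair piece lies bedded in the recess, let go (z of patch in the frame of recess below 0.0025 m and distance between patch and recess below 0.005 m and angle between patch's own z axis and vertical below 0.08 rad and contact force between the fingers and patch below 0.2 N), for 0.2 s.
2. the clip is pressed home over leg and piece, its block bearing on the piece with 18 N or more (push and spring together) (z of clip in the frame of recess below 0.0215 m and horizontal distance between clip and recess below 0.012 m and contact force between clip and patch above 18 N), for 0.4 s.
At the end, for the whole second after the job is handed in: the piece lies on the recess's floor (within 2.5 mm in height, 5 mm in all, upright within 0.08 rad); the clip's underside is within 2.5 mm of its top and 12 mm of the recess's middle, upright within 0.05 rad, in line with the leg within 0.1 rad, at rest (z of patch in the frame of recess below 0.0025 m and distance between patch and recess below 0.005 m and angle between patch's own z axis and vertical below 0.08 rad and z of clip in the frame of recess between 0.0165 and 0.0215 m and horizontal distance between clip and recess below 0.012 m and angle between clip's own z axis and vertical below 0.05 rad and angle between the y axis of clip and the y axis of recess, either way round below 0.1 rad and linear speed of clip below 0.02 m/s); the robot touches nothing.
It fails at once if the clip bears on the piece with more than 30 N (push and spring together) (contact force between clip and patch above 30 N).
It fails at once if another thing on the bench is shifted by more than 15 mm (distance of any of strip, dish, gauge, block, dog from where it was at the start of the episode above 0.015 m).
It also fails if it takes over 72 s, if anything falls off the work surface, if the arm or the gripper's body presses on something with over 40 N, if the wrist force passes 120 N, or if a joint passes its speed limit or range.

## Robot

A 7-joint arm with a two-finger parallel gripper is mounted at the origin on a cart in front of the work surface, level with it; the furniture and walls round the work are solid. World frame = base frame: x ahead of the robot, y to its left, z up, the work surface at z = 0. Lengths are in mm, angles in rad, forces in N, time in s.
With the tool pointing down it reaches from about 400 to 875 mm from the base axis. Payload 4.4 kg.
Tool frame: the origin (TCP) lies at the very end of the fingers, on their centre line; the grasp point (between the pads) lies 19 mm behind it; z points along the fingers, y is the line along which they close (so a half turn about z gives the same grasp; the last joint's range is limited). The gripper opens to 85 mm and grips with 20 to 120 N. Pads are 22 mm wide; open, the fingers measure 114 mm over their backs; the gripper's body (76 mm by 85 mm) begins 54 mm behind the grasp point. The pads swing forward as they close: fully open they stand 13 mm farther back than shut.
Start: joints at [1.131, 0.628, 0.038, 1.517, -0.027, 0.996, -0.02], TCP at [237.379, -605.119, 231.313] pointing down, gripper open.
Joint ranges: [-3.06, 3.06], [-0.37, 2.12], [-1.25, 1.32], [0.18, 2.47], [-1.1, 4.24], [0.23, 1.98], [-2.94, 2.94]. Speed limits (rad/s): [2.57, 2.57, 3.14, 3.14, 3.14, 3.14, 3.14].

## Interface

Orientations are given as [roll, pitch, yaw] about the fixed x, y, z axes, in that order (R = Rz(yaw) Ry(pitch) Rx(roll)).
In Python, from cell import read_state, get_image, camera_info, finish_job gives the robot as it stands.
- The arm moves only by the tool play_rows, never from a script. Its argument "deltas" is one flat list of numbers, 7 for each row, row after row: the shift along the tool's x, y, z in mm, then the turn, a rotation vector about the tool's x, y, z in rad, then the opening, from 0 (shut) to 1 (fully open). In form: [dx, dy, dz, ax, ay, az, grip, dx, dy, dz, ax, ay, az, grip, ...]. A call has 1 to 10 rows; each row is the pose to reach, as a shift and turn from the pose commanded when the call began, along the tool's axes at that moment; what a row does not reach only later rows make up. A row lasts 1/8 s, in which the tool goes at most 62.5 mm and 10.7 degrees, less where a joint would pass 70% of its speed; a pose out of reach is approached as far as the arm can. A call with a gripper value outside its range is refused whole. The fingers move at their own pace and stop on an object; the grip force is fixed at half the most. Time passes only in rows, so rows that repeat a pose let the fingers close. It gives the time, the measured TCP pose, the force, the opening and the grip force at its end, in the units of the state.
- read_state(): the state, without advancing time (a new reading comes with each control period).
- get_image(name): name is "scene" or "top"; returns the picture (384x512x3 uint8, red, green, blue); there is no depth.
- camera_info(name): a dict with "fx", "fy", "cx", "cy" (pixels), "T" (4x4, takes a point from camera to world coordinates). Camera axes: x right, y down, z forward; pixel columns grow to the right and rows downward; lengths in mm; the calibration is good to about 2 mm. A picture is of the moment at which its call begins. camera_info takes no time and is no camera call.
- finish_job(): hands the job in; it is judged then, once.
The state is a dict: "clock": time; "qpos": joint angles; "qd": joint speeds; "tau": joint torques, N m; "eef_pos": TCP position; "tool_rot": TCP orientation; "force": force on the tool from outside, world axes, zero at the start; "torque": the same for the moment, N m; "width": finger opening in mm; "gripper_force": force on a finger pad.
Only numpy, scipy, OpenCV 4.12 (cv2) and the standard library are available. Lean on these libraries where they do the work, as an engineer would, in place of code of your own. Each camera call takes 0.05 s, during which the arm holds its last target. There are 200 camera calls.

## Working session

There is one attempt and no reset: what is moved stays moved. The work goes in short steps, Python scripts to look and compute and a tool call to move; the robot and the scene stay as the last step left them, time stands still between calls to the robot, and variables do not carry over. Pictures are saved under pics/ and viewed, at most 10 in all, crops included, and the job is handed in when it is done.

Besides the shell and the picture viewer there is one more tool, called after "Call:" in YAML: its name, and indented under it one key for each argument. play_rows: Moves the arm, as the interface text tells. Its arguments: {"type":"object","properties":{"deltas":{"type":"array"}},"required":["deltas"]}

```bash
ls; mkdir -p pics; python3 - <<'E'
from cell import *
import cv2,numpy as np
for n in("scene","top"):
    im=get_image(n); cv2.imwrite(f"pics/{n}0.png",im[:,:,::-1])
    c=camera_info(n); print(n,c["fx"],c["fy"],c["cx"],c["cy"]); print(np.round(c["T"],3).tolist())
s=read_state(); print(s)
E
```

```text
pics
scene 389.7067271557923 389.7067271557923 252.40616495160785 193.35743533035472
[[-0.885, -0.35, 0.305, 200.437], [-0.465, 0.669, -0.58, 627.686], [-0.001, -0.655, -0.755, 877.013], [0.0, 0.0, 0.0, 1.0]]
top 489.67810796595086 489.67810796595086 254.86936710245143 194.9271991871231
[[0.159, -0.91, 0.383, -151.092], [-0.987, -0.146, 0.063, -88.135], [-0.002, -0.388, -0.922, 1635.289], [0.0, 0.0, 0.0, 1.0]]
{'clock': 0.1, 'qpos': array([ 1.1312218 ,  0.62921647,  0.03843579,  1.51824809, -0.02699272,
        0.99628046, -0.02002507]), 'qd': array([-0.00013134, -0.00076898, -0.00110345, -0.00354172, -0.00088572,
        0.00061838, -0.00162448]), 'tau': array([ 3.28978676e-03, -5.64529467e+01,  1.23064287e+00, -1.93970811e+01,
        1.12876471e-02,  5.47943346e-03,  6.18159493e-05]), 'eef_pos': array([ 237.17131063, -604.60717682,  230.51132505]), 'tool_rot': array([-3.13995796e+00,  1.46343009e-05,  3.73761138e-01]), 'force': array([-1.56499865, -0.21501171, -0.88833268]), 'torque': array([ 0.00334436,  0.04102835, -0.00908255]), 'gripper_force': 0.0, 'width': 85.74634211913231}
```

View pics/scene0.png

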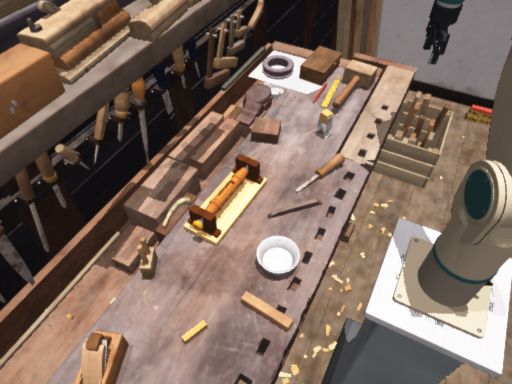

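View pics/top0.png

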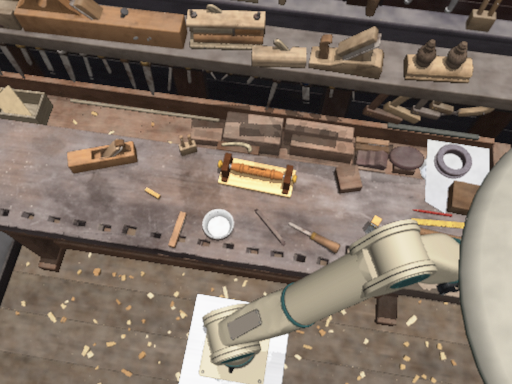

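The scene view shows the cradle at about (228,200), the patch at (195,331), the dish at (278,255), the dog at (267,310), and the strip at (295,209). What looks like the clip is at (326,122), and at (375,222) in the top view. I'll enlarge these.

```bash
python3 - <<'E'
import cv2,numpy as np
s=cv2.imread("pics/scene0.png");t=cv2.imread("pics/top0.png")
def c(im,x,y,w,h,W,H): return cv2.resize(im[y:y+h,x:x+w],(W,H),interpolation=cv2.INTER_CUBIC)
a=np.hstack([c(s,180,150,100,100,400,300)[:, :],c(t,210,145,100,75,400,300)])
b=np.hstack([c(s,300,95,50,50,200,300),c(s,175,310,50,50,200,300),c(t,360,205,40,40,200,300),c(t,135,175,40,40,200,300)])
cv2.imwrite("pics/m0.png",np.vstack([a,b]))
E
```

```text
(no output)
```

View pics/m0.png

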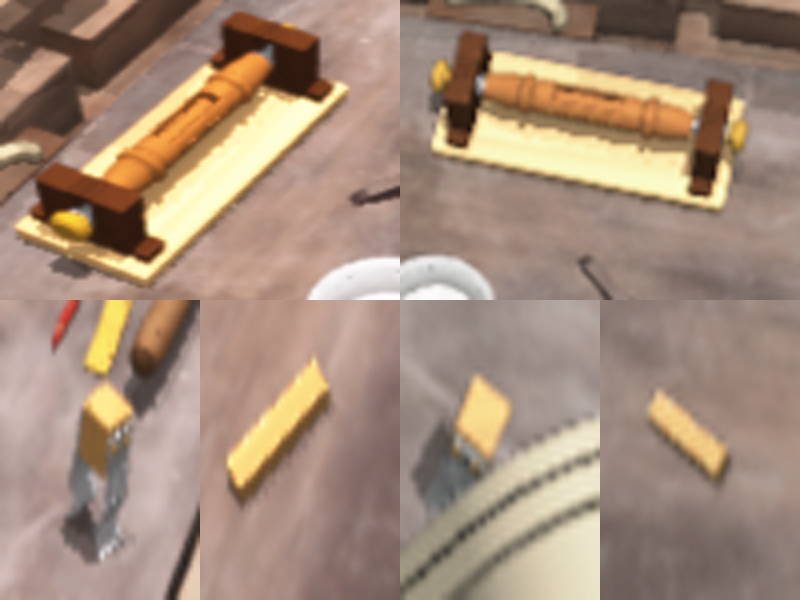

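The crops show the cradle with the leg, where the recess is a dark slot in the leg's top. The clip stands free at scene (326,120), top (375,222). The patch is at scene (195,331), top (152,193). Now to measure.

```bash
cat > h.py <<'E'
import cv2,numpy as np
from cell import *
def ray(n,p):
    c=camera_info(n);T=np.array(c["T"]);d=np.array([(p[0]-c["cx"])/c["fx"],(p[1]-c["cy"])/c["fy"],1.])
    return T[:3,3],T[:3,:3]@d
def plane(n,p,z):
    o,d=ray(n,p);return o+d*(z-o[2])/d[2]
def proj(n,X):
    c=camera_info(n);T=np.array(c["T"]);q=T[:3,:3].T@(np.asarray(X,float)-T[:3,3]);return np.array([c["fx"]*q[0]/q[2]+c["cx"],c["fy"]*q[1]/q[2]+c["cy"]])
def tri(pa,pb):
    o1,d1=ray("scene",pa);o2,d2=ray("top",pb)
    s=np.linalg.lstsq(np.stack([d1,-d2],1),o2-o1,rcond=None)[0]
    a,b=o1+s[0]*d1,o2+s[1]*d2
    return (a+b)/2,np.linalg.norm(a-b)
def face(n,im,box,z,lo,hi,otsu=True):
    """top face (bright part of the coloured blob) projected to plane z -> centre, size, angle"""
    x,y,w,h=box;k=6
    s=cv2.resize(im[y:y+h,x:x+w],None,fx=k,fy=k,interpolation=cv2.INTER_CUBIC)
    hsv=cv2.cvtColor(s,cv2.COLOR_RGB2HSV);m=cv2.inRange(hsv,lo,hi)
    if otsu:
        v=hsv[:,:,2];t,_=cv2.threshold(v[m>0].reshape(-1,1),0,255,cv2.THRESH_OTSU);m[v<t]=0
    else:t=0
    m=cv2.morphologyEx(m,cv2.MORPH_OPEN,np.ones((3,3)))
    c=max(cv2.findContours(m,cv2.RETR_EXTERNAL,cv2.CHAIN_APPROX_NONE)[0],key=cv2.contourArea)[:,0]
    P=np.array([plane(n,((a+.5)/k-.5+x,(b+.5)/k-.5+y),z)[:2] for a,b in c],np.float32)
    M=cv2.moments(c);ct=((M["m10"]/M["m00"]+.5)/k-.5+x,(M["m01"]/M["m00"]+.5)/k-.5+y)
    r=cv2.minAreaRect(P);bx=cv2.boxPoints(r)
    e=max((bx[1]-bx[0],bx[2]-bx[1]),key=np.linalg.norm)
    return dict(rect=np.round(r[0],1),size=np.round(r[1],1),ang=round(float(np.arctan2(e[1],e[0])),3),px=np.round(ct,2),cen=np.round(plane(n,ct,z),1),t=t)
E
python3 - <<'E'
from h import *
S=cv2.imread("pics/scene0.png")[:,:,::-1];T=cv2.imread("pics/top0.png")[:,:,::-1]
lo,hi=(12,90,110),(32,255,255)
for nm,n,im,b,z in[("patch","scene",S,(178,314,36,32),19),("patch","top",T,(140,182,26,22),19),("clip","scene",S,(314,104,24,26),89),("clip","top",T,(368,215,18,20),89)]:
    for o in(True,False):print(nm,n,o,face(n,im,b,z,lo,hi,o))
# knobs (by brass colour)
K=[]
for n,im,bs in(("scene",S,((190,216,16,16),(248,152,10,12))),("top",T,((216,158,10,12),(290,172,9,14)))):
    for b in bs:
        f=face(n,im,b,60,(18,190,90),(32,255,255),False);K.append(f["px"]);print("knob",n,f["px"],f["size"])
a,b=tri(K[0],K[2]),tri(K[1],K[3]);print(a,b,"mid",(a[0]+b[0])/2)
l,r=plane("scene",(183.8,224),18),plane("scene",(267,177.8),18);print("base",l,r,(l+r)/2)
bl,br=plane("top",(318.3-100,182.3),18),plane("top",(390-100,196.5),18);print("top base near corners",bl,br)
E
```

```text
patch scene True {'rect': array([475.7, 387.5]), 'size': array([61.6, 16.5]), 'ang': 1.182, 'px': array([193.6 , 330.04]), 'cen': array([475.9, 388. ,  19. ]), 't': 188.0}
patch scene False {'rect': array([473.5, 389.4]), 'size': array([63.3, 22.1]), 'ang': 1.182, 'px': array([193.9 , 330.73]), 'cen': array([474.4, 389. ,  19. ]), 't': 0}
patch top True {'rect': array([473.6, 389.4]), 'size': array([59.3, 15.6]), 'ang': 1.19, 'px': array([152.13, 192.16]), 'cen': array([473. , 388.8,  19. ]), 't': 189.0}
patch top False {'rect': array([471.4, 388.3]), 'size': array([62.8, 18.7]), 'ang': 1.19, 'px': array([152.25, 192.74]), 'cen': array([470.9, 387.9,  19. ]), 't': 0}
clip scene True {'rect': array([ 467.8, -400.5]), 'size': array([31.3, 34.5]), 'ang': -0.394, 'px': array([326.52, 112.22]), 'cen': array([ 467.8, -400.5,   89. ]), 't': 188.0}
clip scene False {'rect': array([ 467.6, -380.9]), 'size': array([77.3, 37.7]), 'ang': 1.542, 'px': array([325.04, 115.2 ]), 'cen': array([ 466.5, -383.5,   89. ]), 't': 0}
clip top True {'rect': array([ 466.6, -398.3]), 'size': array([26.2, 29.6]), 'ang': -0.433, 'px': array([376.27, 219.93]), 'cen': array([ 466.4, -398.4,   89. ]), 't': 217.0}
clip top False {'rect': array([ 465.5, -397.7]), 'size': array([28.9, 33.3]), 'ang': -0.462, 'px': array([376.08, 220.16]), 'cen': array([ 465.4, -397.8,   89. ]), 't': 0}
knob scene [197.23 224.79] [19.8 34.8]Traceback (most recent call last):
  File "<stdin>", line 10, in <module>
  File "h.py", line 24, in face
    c=max(cv2.findContours(m,cv2.RETR_EXTERNAL,cv2.CHAIN_APPROX_NONE)[0],key=cv2.contourArea)[:,0]
      ~~~^^^^^^^^^^^^^^^^^^^^^^^^^^^^^^^^^^^^^^^^^^^^^^^^^^^^^^^^^^^^^^^^^^^^^^^^^^^^^^^^^^^^
ValueError: max() iterable argument is empty
```

```bash
python3 - <<'E'
from h import *
S=cv2.imread("pics/scene0.png")[:,:,::-1];T=cv2.imread("pics/top0.png")[:,:,::-1]
a,b=tri((198,225),(219.5,163.7)),tri((252.5,158.5),(294.7,178.7));print("knobs",a,b,"mid",(a[0]+b[0])/2)
l,r=plane("scene",(183.8,224),18),plane("scene",(267,177.8),18);print("base scene",l,r,(l+r)/2)
bl,br=plane("top",(218.3,182.3),18),plane("top",(290,196.5),18);print("base top near corners",bl,br)
d=bl-br;d/=np.linalg.norm(d);x=np.array([d[1],-d[0],0]);print("ang",np.arctan2(d[1],d[0]),"centre",(bl+br)/2+55*x)
# leg orange mask: pca line in the two views + recess darkness
for n,im,bx in(("scene",S,(200,160,50,55)),("top",T,(228,160,58,22))):
    x0,y0,w,h=bx;k=4;s=cv2.resize(im[y0:y0+h,x0:x0+w],None,fx=k,fy=k,interpolation=cv2.INTER_CUBIC)
    m=cv2.inRange(cv2.cvtColor(s,cv2.COLOR_RGB2HSV),(8,140,120),(17,255,255))
    m=cv2.morphologyEx(m,cv2.MORPH_CLOSE,np.ones((13,13)))
    c=max(cv2.findContours(m,0,1)[0],key=cv2.contourArea);(cx,cy),sz,an=cv2.minAreaRect(c)
    print(n,"leg px",cx/k+x0,cy/k+y0,np.array(sz)/k,an)
    cv2.imwrite(f"pics/leg_{n}.png",np.hstack([s[:,:,::-1],cv2.cvtColor(m,8)]))
E
python3 - <<'E'
import cv2,numpy as np
a,b=[cv2.imread(f"pics/leg_{n}.png") for n in("scene","top")]
o=np.zeros((600,800,3),np.uint8);a=cv2.resize(a,None,fx=1.5,fy=1.5);b=cv2.resize(b,None,fx=1.6,fy=1.6)
o[:a.shape[0],:a.shape[1]]=a;o[a.shape[0]:a.shape[0]+b.shape[0],:b.shape[1]]=b;cv2.imwrite("pics/leg.png",o)
E
```

```text
knobs (array([602.84553603, 164.10121407,  63.45489224]), np.float64(1.4307296764404052)) (array([ 584.92863308, -109.12780031,   73.5684612 ]), np.float64(6.623268309353901)) mid [593.88708455  27.48670688  68.51167672]
base scene [662.40031385 153.18942512  18.        ] [ 537.69477768 -107.57426761   18.        ] [600.04754577  22.80757876  18.        ]
base top near corners [549.27329187 161.59038509  18.        ] [ 535.10805812 -102.25997429   18.        ]
ang 1.5171611981331805 centre [597.11158397  26.71668748  18.        ]
scene leg px 224.50192070007324 192.65198516845703 [17.89724541 63.20162964] 40.928184509277344
top leg px 257.02770233154297 171.25522232055664 [52.64636612  9.06168365] 10.676355361938477
```

View pics/leg.png

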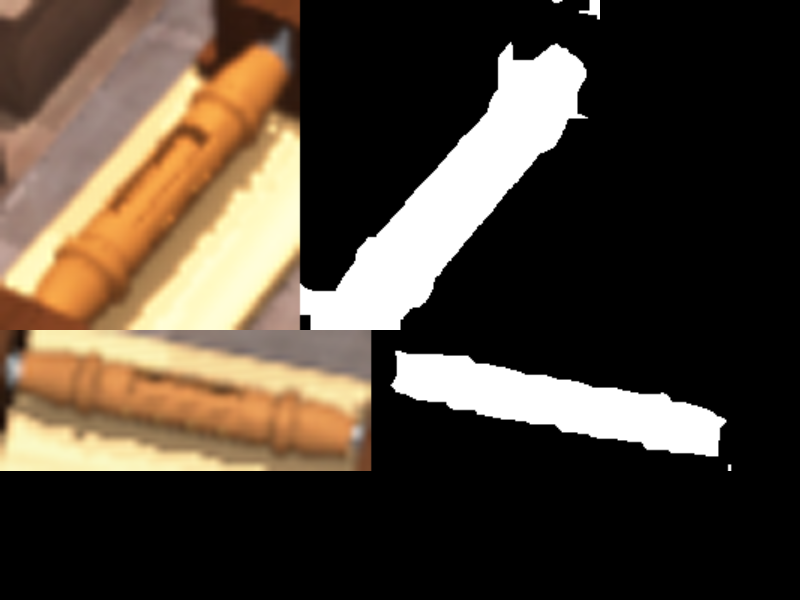

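The leg view shows the recess as a dark slot. Its far-right to near-left diagonal midpoint is at about scene px (226.6,189.2). In the top view the middle of its +x edge is at about (256.7,167.6).

```bash
cat >> h.py <<'E'
from scipy.spatial.transform import Rotation as Ro
def go(wps,grip,pose=None):
    """print the tool-frame row [d, turn, grip] of each world waypoint (x,y,z,yaw), tool straight down"""
    s=read_state();p,r=(s["eef_pos"],s["tool_rot"]) if pose is None else (np.array(pose[:3],float),[np.pi,0,pose[3]])
    R=Ro.from_euler("xyz",r)
    for w in wps:
        d=R.inv().apply(np.array(w[:3])-p);t=(R.inv()*Ro.from_euler("xyz",[np.pi,0,w[3]])).as_rotvec()
        print(np.round(d,1).tolist(),np.round(t,3).tolist(),grip)
E
python3 - <<'E'
from h import *
print(plane("scene",(226.6,189.2),74),plane("top",(256.75,167.6),74)-[8,0,0])
go([(510,-150,200,.78)],1,[237.4,-605.1,231.3,.374])
go([(474.5,388.5,60,1.186)],1,[510,-150,200,.78])
E
```

```text
[595.20033509  30.58366046  74.        ] [594.73842169  29.13085443  74.        ]
[420.0, -324.0, 31.3] [0.0, 0.0, -0.406] 1
[353.5, -407.8, 140.0] [0.0, 0.0, -0.406] 1
```

Call:
play_rows:
  deltas: [42, -32, 3, 0, 0, -0.04, 1, 84, -65, 6, 0, 0, -0.08, 1, 126, -97, 9, 0, 0, -0.12, 1, 168, -130, 12, 0, 0, -0.16, 1, 210, -162, 15, 0, 0, -0.2, 1, 252, -194, 18, 0, 0, -0.24, 1, 294, -227, 21, 0, 0, -0.28, 1, 336, -259, 24, 0, 0, -0.32, 1, 378, -292, 28, 0, 0, -0.36, 1, 420, -324, 31, 0, 0, -0.406, 1]

```text
clock: 1.35
eef_pos: [510.5, -148.5, 200.0]
tool_rot: [-3.141, 0.0, 0.781]
force: [1.1, -0.8, -0.3]
width: 85.5
gripper_force: 0.0
```

Call:
play_rows:
  deltas: [35, -41, 14, 0, 0, -0.04, 1, 70, -82, 28, 0, 0, -0.08, 1, 106, -122, 42, 0, 0, -0.12, 1, 141, -163, 56, 0, 0, -0.16, 1, 176, -204, 70, 0, 0, -0.2, 1, 212, -245, 84, 0, 0, -0.24, 1, 247, -286, 98, 0, 0, -0.28, 1, 283, -326, 112, 0, 0, -0.32, 1, 318, -367, 126, 0, 0, -0.36, 1, 353.5, -407.8, 140, 0, 0, -0.406, 1]

```text
clock: 2.6
eef_pos: [474.3, 389.9, 59.5]
tool_rot: [3.142, 0.001, 1.187]
force: [0.6, 0.6, -0.3]
width: 85.1
gripper_force: 0.0
```

```bash
python3 - <<'E'
from h import *
s=read_state();print(s["clock"],s["eef_pos"],s["tool_rot"],s["force"],s["width"])
go([(474.5,388.5,12,1.186)],1)
E
```

```text
2.6 [474.30628531 389.92897583  59.49651186] [3.14156046e+00 6.29597235e-04 1.18728863e+00] [ 0.61872821  0.64942417 -0.25347942] 85.12260164516064
[-1.2, 0.7, 47.5] [0.0, 0.001, 0.001] 1
```

Call:
play_rows:
  deltas: [0, 0, 25, 0, 0, 0, 0.6, 0, 0, 47, 0, 0, 0, 0.5, 0, 0, 48, 0, 0, 0, 0.4, 0, 0, 48, 0, 0, 0, 0, 0, 0, 48, 0, 0, 0, 0, 0, 0, 48, 0, 0, 0, 0, 0, 0, 48, 0, 0, 0, 0, 0, 0, 48, 0, 0, 0, 0]

```text
clock: 3.6
eef_pos: [475.2, 388.7, 13.1]
tool_rot: [3.141, -0.001, 1.186]
force: [-0.3, -1.7, 6.4]
width: 11.9
gripper_force: 59.5
```

Call:
play_rows:
  deltas: [0, 0, -30, 0, 0, 0, 0, 0, 0, -80, 0, 0, 0, 0, 0, 0, -130, 0, 0, 0, 0, 0, 0, -138, 0, 0, 0, 0, 0, 0, -138, 0, 0, 0, 0]

```text
clock: 4.22
eef_pos: [474.7, 388.3, 150.5]
tool_rot: [3.141, -0.0, 1.186]
force: [-0.2, -0.3, -0.5]
width: 11.7
gripper_force: 58.7
```

```bash
python3 - <<'E'
from h import *
print(read_state()["width"],read_state()["force"])
go([(596,28.5,120,1.517)],0,[474.5,388.5,150,1.186])
for n,b in(("scene",(160,230,80,80)),("top",(110,150,80,60))):
    im=get_image(n);cv2.imwrite(f"pics/{n}1.png",im[:,:,::-1])
S=cv2.imread("pics/scene1.png");T=cv2.imread("pics/top1.png")
p=proj("scene",(474,388,140)).astype(int);q=proj("top",(474,388,140)).astype(int);print(p,q)
c=lambda im,p:cv2.resize(im[max(p[1]-35,0):p[1]+35,p[0]-45:p[0]+45],(400,311),interpolation=2)
cv2.imwrite("pics/m1.png",np.hstack([c(S,p),c(T,q)]))
E
```

```text
11.673135831896417 [-0.24363145 -0.3322377  -0.52538243]
[-288.1, 247.7, 30.0] [0.0, 0.0, -0.331] 0
[187 306] [145 177]
```

View pics/m1.png

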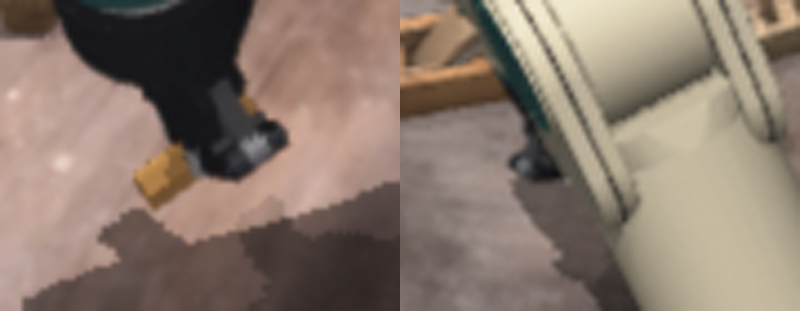

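The patch is held, with its near end at about scene px (174,314). The arm hides it in the top view. Moving over the recess.

Call:
play_rows:
  deltas: [-40, 35, 4, 0, 0, -0.045, 0, -80, 70, 8, 0, 0, -0.09, 0, -120, 104, 12, 0, 0, -0.14, 0, -160, 138, 17, 0, 0, -0.185, 0, -200, 172, 21, 0, 0, -0.23, 0, -240, 206, 25, 0, 0, -0.275, 0, -270, 232, 28, 0, 0, -0.31, 0, -288, 247.7, 30, 0, 0, -0.331, 0, -288, 247.7, 30, 0, 0, -0.331, 0]

```text
clock: 5.45
eef_pos: [595.3, 25.7, 118.3]
tool_rot: [-3.138, 0.001, 1.512]
force: [-0.4, -0.2, 0.5]
width: 11.8
gripper_force: 58.7
```

```bash
python3 - <<'E'
from h import *
s=read_state();e=s["eef_pos"];print(e,s["tool_rot"],s["force"],s["width"])
def pts(c,yaw,z):
    l=np.array([np.cos(yaw),np.sin(yaw)]);w=np.array([l[1],-l[0]])
    return [(np.r_[np.array(c)+a*l+b*w,z]) for a,b in((30,7),(30,-7),(-30,-7),(-30,7))]
print("pred lift",[np.round(proj("scene",p),1).tolist() for z in(157,138) for p in pts((474.5,388.5),1.186,z)])
print("pred now",[np.round(proj("scene",p),1).tolist() for z in(127,108) for p in pts(e[:2],1.517,z)])
S=get_image("scene")[:,:,::-1];cv2.imwrite("pics/scene2.png",S);T=get_image("top")[:,:,::-1];cv2.imwrite("pics/top2.png",T)
c=lambda im,x,y:cv2.resize(im[y:y+60,x:x+64],(512,480),interpolation=2)
cv2.imwrite("pics/m2.png",cv2.resize(S[145:220,185:285],(800,600),interpolation=2))
E
```

```text
[595.28774562  25.67039179 118.29574548] [-3.13835014e+00  1.38790583e-03  1.51221650e+00] [-0.39035325 -0.20827238  0.50905228] 11.845837171981511
pred lift [[171.0, 310.0], [175.0, 315.3], [200.5, 296.5], [196.5, 291.6], [172.6, 314.1], [176.4, 319.3], [201.5, 300.8], [197.5, 295.9]]
pred now [[218.0, 180.9], [222.4, 182.9], [234.8, 168.8], [230.4, 166.9], [218.4, 185.7], [222.8, 187.7], [235.0, 173.7], [230.7, 171.8]]
```

View pics/m2.png

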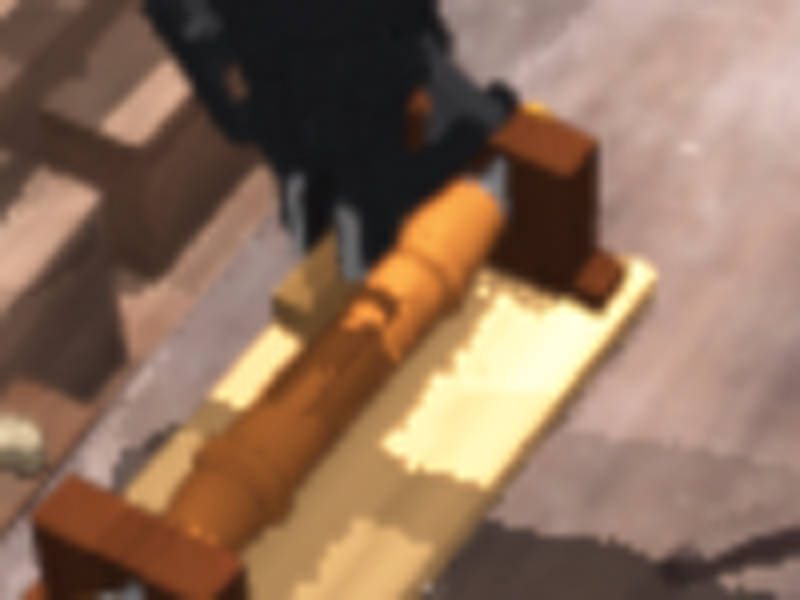

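The near end of the held patch is at about (222,186). The recess far end shows dark at crop (352..398, 290..315), which is px (229..234.8, 181.3..184.4).

```bash
python3 - <<'E'
from h import *
s=read_state();print(s["eef_pos"],s["tool_rot"])
for p in((231.9,182.8),(232.7,182.1)): print("far end",plane("scene",p,74)+[1.7,32,0])
# leg axis lines
for n,c,a in(("top",(257.03,171.26),10.676),("scene",(224.5,192.65),40.93-90)):
    u=np.array([np.cos(np.radians(a)),np.sin(np.radians(a))])*15
    for z in(60,):
        P,Q=plane(n,np.array(c)-u,z),plane(n,np.array(c)+u,z);d=P-Q
        d=d if d[1]>0 else -d
        x28=P+(Q-P)*(28-P[1])/(Q[1]-P[1]);print(n,"yaw",np.arctan2(d[1],d[0]),"at y=28:",x28)
# uprights top face: brown by hue/brightness
S=cv2.imread("pics/scene0.png")[:,:,::-1];T=cv2.imread("pics/top0.png")[:,:,::-1]
for n,im,b in(("scene",S,(186,200,36,30)),("scene",S,(232,150,30,24)),("top",T,(217,150,16,34)),("top",T,(280,162,16,34))):
    f=face(n,im,b,88,(0,120,40),(11,255,255),n=="scene");print(n,f["rect"],f["size"],f["ang"],f["t"])
E
```

```text
[595.04064906  29.78298389 119.22455397] [-3.13918925e+00 -1.05862084e-03  1.51717152e+00]
far end [595.80658211  35.03184986  74.        ]
far end [595.13870257  31.68354368  74.        ]
top yaw 1.5237975682046967 at y=28: [595.39468447  28.          60.        ]
scene yaw 1.5083610310613933 at y=28: [600.43079415  28.          60.        ]
scene [605.9 138. ] [24.4 72.1] -0.056 88.0
scene [592.3 -85. ] [23.4 71.8] -0.052 88.0
top [582.5 138. ] [ 27.8 109.4] -0.024 0
top [583.6 -83.4] [21.1 81.3] -0.053 0
```

Both uprights' tops measure true to size in the scene view. The cradle middle is about (598,27), yaw about 1.514, and the leg axis looks low, at about 56–58.

Call:
play_rows:
  deltas: [-1.1, 2.1, 10, 0, 0, 0.003, 0, -1.1, 2.1, 20, 0, 0, 0.003, 0, -1.1, 2.1, 28, 0, 0, 0.003, 0, -1.1, 2.1, 32, 0, 0, 0.003, 0, -1.1, 2.1, 33, 0, 0, 0.003, 0, -1.1, 2.1, 34, 0, 0, 0.003, 0, -1.1, 2.1, 34, 0, 0, 0.003, 0]

```text
clock: 6.42
eef_pos: [598.3, 27.2, 86.5]
tool_rot: [3.141, -0.0, 1.514]
force: [0.1, -1.0, -0.3]
width: 11.5
gripper_force: 58.7
```

```bash
python3 - <<'E'
from h import *
s=read_state();print(s["eef_pos"],s["tool_rot"],s["force"])
S=get_image("scene")[:,:,::-1];cv2.imwrite("pics/scene3.png",S)
cv2.imwrite("pics/m3.png",cv2.resize(S[160:220,190:270],(800,600),interpolation=2))
E
```

```text
[598.31845728  27.19048442  86.54076504] [ 3.14115055e+00 -4.80746300e-05  1.51367491e+00] [ 0.1428419  -0.98265242 -0.32782292]
```

View pics/m3.png

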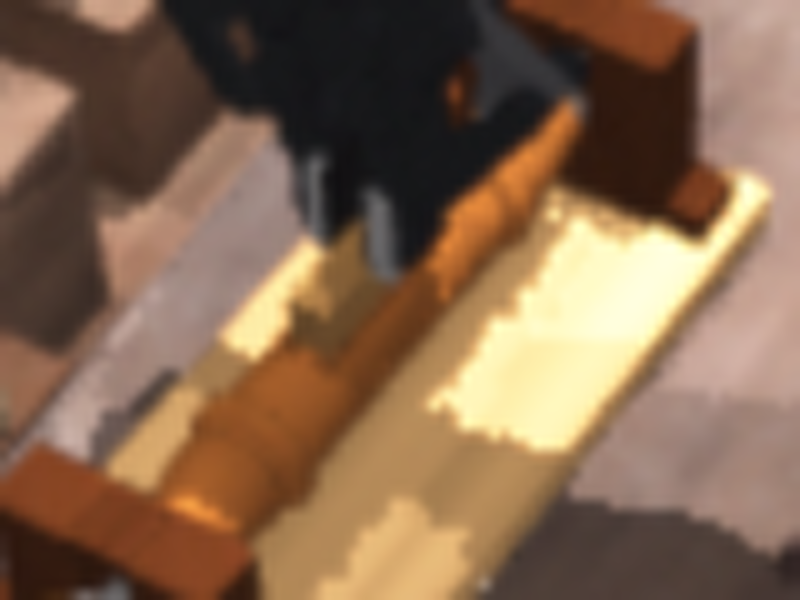

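The patch now hangs just over the leg, with its near end at about px (221,192). There's no contact yet, so I'll go down gently.

Call:
play_rows:
  deltas: [0, 0, 1, 0, 0, 0, 0, 0, 0, 2, 0, 0, 0, 0, 0, 0, 3, 0, 0, 0, 0, 0, 0, 4, 0, 0, 0, 0, 0, 0, 4, 0, 0, 0, 0]

```text
clock: 7.1
eef_pos: [598.6, 27.3, 82.4]
tool_rot: [3.141, -0.0, 1.514]
force: [0.8, -0.1, -0.6]
width: 11.6
gripper_force: 58.8
```

Call:
play_rows:
  deltas: [0, 0, 1, 0, 0, 0, 0, 0, 0, 2, 0, 0, 0, 0, 0, 0, 3, 0, 0, 0, 0, 0, 0, 3, 0, 0, 0, 0]

```text
clock: 7.6
eef_pos: [599.6, 27.3, 79.6]
tool_rot: [3.139, -0.001, 1.514]
force: [4.3, 0.2, 0.9]
width: 11.5
gripper_force: 58.9
```

The bevel is riding on a side wall and being pushed +x, so I'll follow it.

Call:
play_rows:
  deltas: [0, 1.2, 0, 0, 0, 0, 0, 0, 1.8, 1, 0, 0, 0, 0, 0, 1.8, 2, 0, 0, 0, 0, 0, 1.8, 3, 0, 0, 0, 0, 0, 1.8, 3, 0, 0, 0, 0]

```text
clock: 8.22
eef_pos: [599.7, 27.0, 76.0]
tool_rot: [-3.141, 0.0, 1.514]
force: [3.0, 0.3, -1.5]
width: 11.5
gripper_force: 58.7
```

Call:
play_rows:
  deltas: [0, 0.8, 0, 0, 0, 0, 0, 0, 0.9, 1, 0, 0, 0, 0, 0, 0.9, 2, 0, 0, 0, 0, 0, 0.9, 3, 0, 0, 0, 0, 0, 0.9, 3, 0, 0, 0, 0]

```text
clock: 8.85
eef_pos: [600.0, 27.0, 73.5]
tool_rot: [-3.14, 0.0, 1.514]
force: [-1.3, -0.2, 4.2]
width: 11.7
gripper_force: 59.3
```

Call:
play_rows:
  deltas: [0, -0.2, 1, 0, 0, 0, 0, 0, -0.2, 1.5, 0, 0, 0, 0, 0, -0.2, 1.5, 0, 0, 0, 0]

```text
clock: 9.22
eef_pos: [600.0, 27.0, 73.4]
tool_rot: [-3.141, 0.001, 1.514]
force: [-4.2, -0.1, 14.1]
width: 11.4
gripper_force: 60.6
```

Call:
play_rows:
  deltas: [0, 0, -1, 0, 0, 0, 0, 0, 0, -1.2, 0, 0, 0, 0.4, 0, 0, -1.2, 0, 0, 0, 0.5, 0, 0, -1.2, 0, 0, 0, 0.5, 0, 0, -20, 0, 0, 0, 0.5, 0, 0, -60, 0, 0, 0, 0.7, 0, 0, -110, 0, 0, 0, 1, 0, 0, -110, 0, 0, 0, 1]

```text
clock: 10.22
eef_pos: [603.9, 27.7, 187.3]
tool_rot: [3.132, -0.002, 1.514]
force: [0.1, 0.1, 0.3]
width: 85.0
gripper_force: 0.0
```

```bash
python3 - <<'E'
from h import *
s=read_state();print(s["eef_pos"],s["tool_rot"],s["force"])
# recess (600,27); leave patch, go to above clip
go([(500,-200,200,.5),(467,-399,130,-.43)],1,[600,27,182,1.514])
go([(467,-399,130,-.43)],1,[500,-200,200,.5])
E
```

```text
[603.91866225  27.67068275 187.26846516] [ 3.13178149e+00 -1.54914114e-03  1.51363507e+00] [0.07845888 0.11404825 0.25332821]
[-232.3, -87.0, -18.0] [0.0, -0.0, 1.014] 1
[-432.9, -108.6, 52.0] [0.0, -0.0, 1.944] 1
[-124.4, 158.8, 70.0] [0.0, -0.0, 0.93] 1
```

Call:
play_rows:
  deltas: [-30, -11, -2, 0, 0, 0.13, 1, -60, -22, -4, 0, 0, 0.25, 1, -90, -33, -7, 0, 0, 0.38, 1, -120, -45, -9, 0, 0, 0.5, 1, -150, -56, -12, 0, 0, 0.63, 1, -180, -67, -14, 0, 0, 0.76, 1, -210, -78, -16, 0, 0, 0.89, 1, -232, -87, -18, 0, 0, 1.014, 1]

```text
clock: 11.22
eef_pos: [499.5, -200.9, 200.0]
tool_rot: [-3.142, 0.0, 0.494]
force: [-0.3, -0.2, -0.5]
width: 85.4
gripper_force: 0.0
```

Call:
play_rows:
  deltas: [-16, 20, 9, 0, 0, 0.12, 1, -31, 40, 18, 0, 0, 0.24, 1, -47, 60, 27, 0, 0, 0.36, 1, -62, 79, 35, 0, 0, 0.48, 1, -78, 99, 44, 0, 0, 0.6, 1, -93, 119, 53, 0, 0, 0.72, 1, -109, 139, 62, 0, 0, 0.84, 1, -124.4, 158.8, 70, 0, 0, 0.92, 1, -124.4, 158.8, 70, 0, 0, 0.92, 1, -124.4, 158.8, 70, 0, 0, 0.92, 1]

```text
clock: 12.48
eef_pos: [467.8, -397.5, 129.8]
tool_rot: [-3.14, 0.0, -0.419]
force: [1.0, 1.0, 0.5]
width: 85.5
gripper_force: 0.0
```

```bash
python3 - <<'E'
from h import *
s=read_state();print(s["clock"],s["eef_pos"],s["tool_rot"],s["force"],s["width"],s["qpos"])
S=get_image("scene");T=get_image("top");cv2.imwrite("pics/scene4.png",S[:,:,::-1]);cv2.imwrite("pics/top4.png",T[:,:,::-1])
c=lambda im,x,y:cv2.resize(im[y:y+60,x:x+80,::-1],(400,300),interpolation=2)
p=proj("scene",(467,-399,90)).astype(int);q=proj("top",(467,-399,90)).astype(int);print(p,q)
cv2.imwrite("pics/m4.png",np.vstack([np.hstack([c(S,190,160),c(T,216,145)]),np.hstack([c(S,p[0]-40,p[1]-30),c(T,q[0]-40,q[1]-30)])]))
lo,hi=(12,90,110),(32,255,255)
print(face("scene",S,(205,165,40,45),79.5,(18,90,150),hi,True))
E
```

```text
12.475 [ 467.83879335 -397.4967933   129.80753326] [-3.14025449e+00  3.78105316e-04 -4.18604776e-01] [1.0482609  0.97754714 0.45045948] 85.54614111073144 [ 0.5262447   0.7087491   0.21743747  1.71972909 -0.21229271  0.73688556
 -1.1385885 ]
[326 112] [376 219]
{'rect': array([606.8,  35.7]), 'size': array([113.9,  25.5]), 'ang': 1.514, 'px': array([222.64, 186.83]), 'cen': array([606.5,  32.2,  79.5]), 't': 237.0}
```

View pics/m4.png

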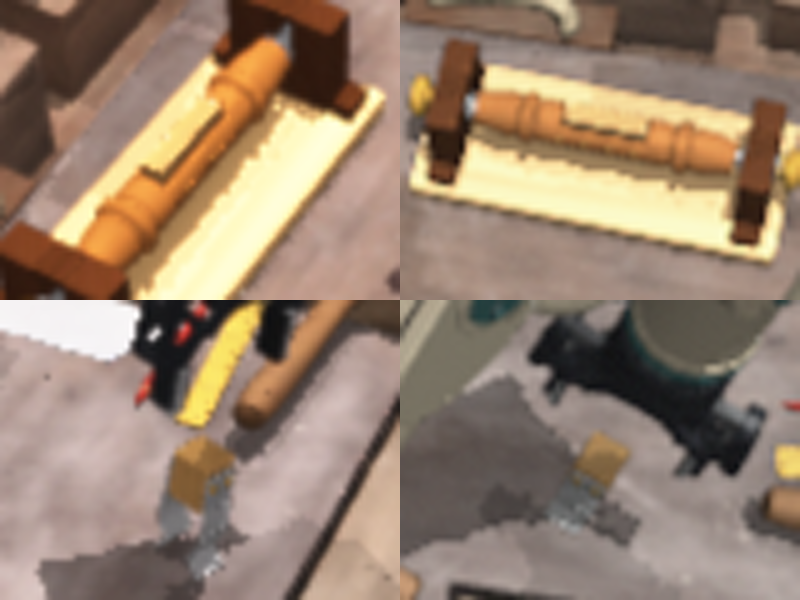

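The patch is bedded flat in the recess in both views. The clip's wooden faces line up with the gripper's closing line, so I'll descend and grip.

Call:
play_rows:
  deltas: [0, 0, 20, 0, 0, 0, 0.7, 0, 0, 50, 0, 0, 0, 0.6, 0, 0, 69, 0, 0, 0, 0.6, 0, 0, 69, 0, 0, 0, 0.5, 0, 0, 69, 0, 0, 0, 0, 0, 0, 69, 0, 0, 0, 0, 0, 0, 69, 0, 0, 0, 0, 0, 0, 69, 0, 0, 0, 0]

```text
clock: 13.58
eef_pos: [468.0, -399.0, 61.6]
tool_rot: [3.141, -0.002, -0.42]
force: [-0.4, 0.1, 2.4]
width: 27.0
gripper_force: 61.6
```

Call:
play_rows:
  deltas: [0, 0, -20, 0, 0, 0, 0, 0, 0, -60, 0, 0, 0, 0, 0, 0, -100, 0, 0, 0, 0, 0, 0, -130, 0, 0, 0, 0, 0, 0, -130, 0, 0, 0, 0]

```text
clock: 14.2
eef_pos: [468.5, -399.6, 193.1]
tool_rot: [3.14, -0.005, -0.42]
force: [-0.2, 0.4, -2.0]
width: 27.1
gripper_force: 61.4
```

```bash
python3 - <<'E'
from h import *
s=read_state();print(s["clock"],s["eef_pos"],s["tool_rot"],s["force"],s["width"])
go([(600,26.5,160,-.057)],0,[467,-399,191,-.42])
E
```

```text
14.2 [ 468.52430929 -399.61845078  193.11704983] [ 3.14039995 -0.00471732 -0.4202297 ] [-0.17704406  0.44465702 -2.04889214] 27.106220915460035
[-52.1, -442.8, 31.0] [0.0, 0.0, -0.363] 0
```

Call:
play_rows:
  deltas: [-5, -46, 0, 0, 0, -0.03, 0, -10, -92, 0, 0, 0, -0.07, 0, -16, -138, 0, 0, 0, -0.11, 0, -22, -184, 2, 0, 0, -0.15, 0, -27, -230, 6, 0, 0, -0.19, 0, -32, -276, 10, 0, 0, -0.23, 0, -38, -322, 15, 0, 0, -0.27, 0, -43, -368, 20, 0, 0, -0.31, 0, -48, -412, 26, 0, 0, -0.34, 0, -52.1, -442.8, 31, 0, 0, -0.363, 0]

```text
clock: 15.45
eef_pos: [599.7, 29.8, 157.7]
tool_rot: [-3.141, 0.003, -0.054]
force: [0.5, 0.2, -1.3]
width: 26.8
gripper_force: 61.3
```

Call:
play_rows:
  deltas: [0, 0, 0, 0, 0, 0, 0, 0, 0, 0, 0, 0, 0, 0, 0, 0, 0, 0, 0, 0, 0]

```text
clock: 15.82
eef_pos: [600.0, 25.0, 159.6]
tool_rot: [3.14, 0.001, -0.06]
force: [0.0, -0.4, -1.3]
width: 27.1
gripper_force: 61.3
```

```bash
python3 - <<'E'
from h import *
s=read_state();print(s["clock"],s["eef_pos"],s["tool_rot"],s["force"],s["width"],s["qpos"])
S=get_image("scene");T=get_image("top");cv2.imwrite("pics/scene5.png",S[:,:,::-1])
c=lambda im,x,y:cv2.resize(im[y:y+75,x:x+80,::-1],(400,375),interpolation=2)
cv2.imwrite("pics/m5.png",np.hstack([c(S,190,140),c(T,216,130)]))
E
```

```text
15.825 [600.03514213  24.99442133 159.55145108] [ 3.14049214e+00  7.48553664e-04 -5.98434434e-02] [ 0.02915533 -0.37341974 -1.29524302] 27.085617656934602 [-0.19270266  0.64795412  0.16589055  1.73473714 -0.14199767  0.7714751
 -1.58841585]
```

View pics/m5.png

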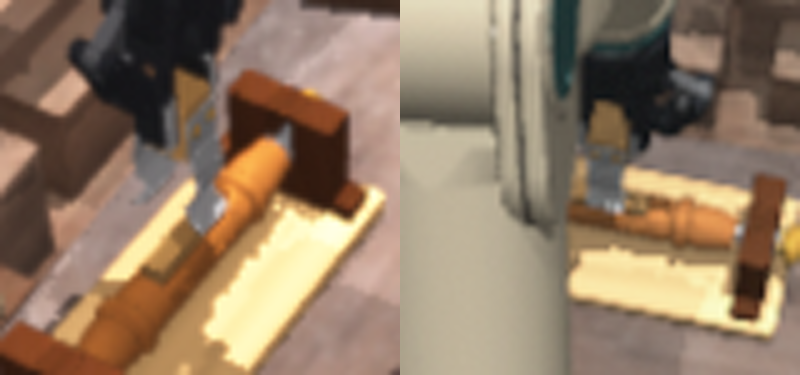

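The clip hangs over the patch with its arms either side of the leg, the near arm at about scene px (231,179). Now descending.

Call:
play_rows:
  deltas: [0, 0, 10, 0, 0, 0, 0, 0, 0, 20, 0, 0, 0, 0, 0, 0, 30, 0, 0, 0, 0, 0, 0, 36, 0, 0, 0, 0, 0, 0, 38, 0, 0, 0, 0, 0, 0, 40, 0, 0, 0, 0, 0, 0, 42, 0, 0, 0, 0, 0, 0, 42, 0, 0, 0, 0]

```text
clock: 16.92
eef_pos: [600.4, 27.0, 118.0]
tool_rot: [-3.141, 0.0, -0.057]
force: [-2.1, 1.1, 1.1]
width: 27.0
gripper_force: 61.8
```

Call:
play_rows:
  deltas: [-0.4, 0, 2, 0, 0, 0, 0, -0.8, 0, 4, 0, 0, 0, 0, -0.8, 0, 6, 0, 0, 0, 0, -0.8, 0, 8, 0, 0, 0, 0, -0.8, 0, 9, 0, 0, 0, 0, -0.8, 0, 10, 0, 0, 0, 0]

```text
clock: 17.68
eef_pos: [600.6, 27.0, 108.5]
tool_rot: [-3.141, -0.002, -0.057]
force: [-1.1, 0.4, 6.2]
width: 26.7
gripper_force: 62.2
```

Call:
play_rows:
  deltas: [0, 0, 1.5, 0, 0, 0, 0, 0, 0, 3, 0, 0, 0, 0, 0, 0, 4.5, 0, 0, 0, 0, 0, 0, 6, 0, 0, 0, 0, 0, 0, 7.5, 0, 0, 0, 0, 0, 0, 9, 0, 0, 0, 0, 0, 0, 10, 0, 0, 0, 0, 0, 0, 10, 0, 0, 0, 0]

```text
clock: 18.68
eef_pos: [599.3, 26.9, 97.1]
tool_rot: [3.141, 0.001, -0.057]
force: [0.5, 0.0, -7.7]
width: 27.0
gripper_force: 60.7
```

It has snapped past, and the arms are now pulling down about 6 N. Creeping to contact.

Call:
play_rows:
  deltas: [0, 0, 1, 0, 0, 0, 0, 0, 0, 2, 0, 0, 0, 0, 0, 0, 3, 0, 0, 0, 0, 0, 0, 4, 0, 0, 0, 0, 0, 0, 5, 0, 0, 0, 0, 0, 0, 5, 0, 0, 0, 0]

```text
clock: 19.42
eef_pos: [599.5, 27.0, 92.5]
tool_rot: [3.142, 0.001, -0.057]
force: [0.4, -0.6, -5.0]
width: 27.0
gripper_force: 61.0
```

Call:
play_rows:
  deltas: [0, 0, 0.5, 0, 0, 0, 0, 0, 0, 1, 0, 0, 0, 0, 0, 0, 1.5, 0, 0, 0, 0, 0, 0, 2, 0, 0, 0, 0, 0, 0, 2, 0, 0, 0, 0]

```text
clock: 20.05
eef_pos: [599.7, 27.0, 90.7]
tool_rot: [-3.142, 0.0, -0.057]
force: [-0.1, -0.6, -3.5]
width: 27.1
gripper_force: 61.0
```

Call:
play_rows:
  deltas: [0, 0, 0.4, 0, 0, 0, 0, 0, 0, 0.8, 0, 0, 0, 0, 0, 0, 0.8, 0, 0, 0, 0]

```text
clock: 20.42
eef_pos: [599.8, 27.0, 90.3]
tool_rot: [-3.142, -0.0, -0.057]
force: [-1.8, -0.5, 0.8]
width: 26.9
gripper_force: 61.6
```

Call:
play_rows:
  deltas: [0, 0, 0.5, 0, 0, 0, 0, 0, 0, 1, 0, 0, 0, 0, 0, 0, 1, 0, 0, 0, 0]

```text
clock: 20.8
eef_pos: [600.0, 27.1, 90.3]
tool_rot: [-3.141, -0.001, -0.057]
force: [-2.8, -0.0, 7.9]
width: 26.9
gripper_force: 62.8
```

Call:
play_rows:
  deltas: [0, 0, 0.5, 0, 0, 0, 0, 0, 0, 0.9, 0, 0, 0, 0, 0, 0, 1.1, 0, 0, 0, 0, 0, 0, 1.1, 0, 0, 0, 0]

```text
clock: 21.3
eef_pos: [600.0, 27.0, 90.2]
tool_rot: [-3.141, -0.001, -0.057]
force: [-5.3, 0.5, 15.9]
width: 27.0
gripper_force: 63.7
```

Push is about 16–17 N. Hold for a second, then ease off, release and rise.

Call:
play_rows:
  deltas: [0, 0, 0.1, 0, 0, 0, 0, 0, 0, 0.1, 0, 0, 0, 0, 0, 0, 0.1, 0, 0, 0, 0, 0, 0, 0.1, 0, 0, 0, 0, 0, 0, 0.1, 0, 0, 0, 0, 0, 0, 0.1, 0, 0, 0, 0, 0, 0, 0.1, 0, 0, 0, 0, 0, 0, 0.1, 0, 0, 0, 0, 0, 0, 0.1, 0, 0, 0, 0]

```text
clock: 22.42
eef_pos: [600.0, 27.0, 90.2]
tool_rot: [-3.141, -0.001, -0.057]
force: [-5.3, 0.0, 16.2]
width: 27.1
gripper_force: 63.8
```

Call:
play_rows:
  deltas: [0, 0, -1, 0, 0, 0, 0, 0, 0, -2, 0, 0, 0, 0, 0, 0, -2.2, 0, 0, 0, 0, 0, 0, -2.2, 0, 0, 0, 0.6, 0, 0, -2.2, 0, 0, 0, 0.8, 0, 0, -2.2, 0, 0, 0, 0.8, 0, 0, -2.2, 0, 0, 0, 0.8, 0, 0, -40, 0, 0, 0, 0.8, 0, 0, -90, 0, 0, 0, 1, 0, 0, -130, 0, 0, 0, 1]

```text
clock: 23.68
eef_pos: [600.1, 27.0, 219.7]
tool_rot: [-3.142, -0.001, -0.057]
force: [0.0, 0.5, -1.0]
width: 85.2
gripper_force: 0.0
```

Call:
play_rows:
  deltas: [-50, 0, 0, 0, 0, 0, 1, -100, 30, -20, 0, 0, 0, 1, -110, 80, -20, 0, 0, 0, 1, -110, 140, -20, 0, 0, 0, 1, -110, 200, -20, 0, 0, 0, 1, -110, 200, -20, 0, 0, 0, 1]

```text
clock: 24.42
eef_pos: [477.4, -172.5, 238.2]
tool_rot: [3.138, -0.001, -0.067]
force: [0.0, 0.2, -0.4]
width: 85.2
gripper_force: 0.0
```

```bash
python3 - <<'E'
from h import *
s=read_state();print(s["clock"],s["eef_pos"],s["force"],s["width"])
S=get_image("scene");T=get_image("top")
c=lambda im,x,y:cv2.resize(im[y:y+75,x:x+80,::-1],(400,375),interpolation=2)
cv2.imwrite("pics/m6.png",np.hstack([c(S,190,140),c(T,216,130)]))
E
```

```text
24.425 [ 477.35453879 -172.52470219  238.22754639] [ 0.01400642  0.23267551 -0.42881551] 85.15742921174237
```

View pics/m6.png

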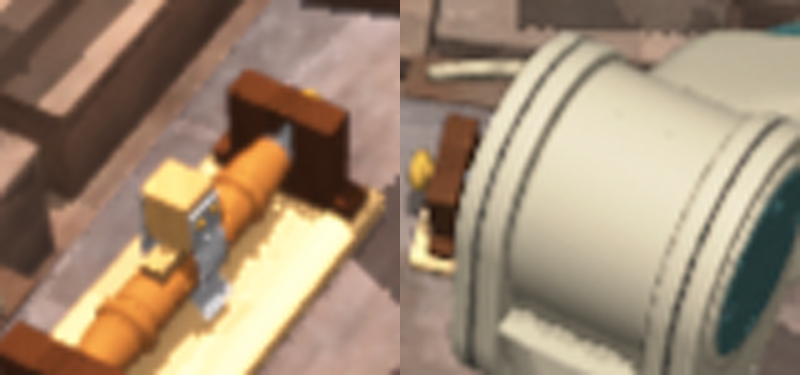

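The clip sits square on the patch and leg, with its block at about scene px (226,182). The bystanders were never touched.

```bash
python3 -c "
from cell import *
print(finish_job())"
```

```text
the job is handed in; nothing more can be done
None
```

The repair piece is bedded in the recess and the clip is snapped home over it. I leaned on it with about 17 N for about 1 s (an estimated 22 N on the piece with the springs), then let everything go and handed the job in at about 24.5 s; the system returned no verdict.

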